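Hold the black-framed picture up to the phone on a video call

ROBOT

A 6-joint arm with a two-finger parallel gripper is mounted at the origin on the work surface. World frame = base frame: x ahead of the robot, y to its left, z up, the work surface at z = 0. Lengths are in mm, angles in degrees, forces in N, time in s.
With the tool pointing down it reaches from about 300 to 950 mm from the base axis. Payload 3.1 kg.
Tool frame: the origin (TCP) lies at the very end of the fingers, on their centre line; the grasp point (between the pads) lies 19 mm behind it (arm.tcp_to_grasp is the distance from the TCP to the grasp point, in mm); z points along the fingers, y is the line along which they close (so a half turn about z gives the same grasp; the last joint's range is limited). The gripper opens to 85 mm and grips with 20 to 120 N. Pads are 22 mm wide; open, the fingers measure 114 mm over their backs; the gripper's body (76 mm by 85 mm) begins 54 mm behind the grasp point. The pads swing forward as they close: fully open they stand 13 mm farther back than shut.
Start: joints at [71.179, 17.653, 93.61, -0, 68.738, -3.994], TCP at [159.976, 604.185, 231.272] pointing down, gripper open.
Joint ranges: [-175.34, 175.34], [-45.06, 112.39], [2.9, 150.54], [-68.45, 248.45], [3.09, 151.38], [-168.51, 168.51]. Speed limits (degrees/s): [159.86, 159.86, 180, 180, 180, 180].

INTERFACE

Orientations are given as [roll, pitch, yaw] about the fixed x, y, z axes, in that order (R = Rz(yaw) Ry(pitch) Rx(roll)).
In Python, from rig import status, optics, workorder, arm gives the robot as it stands.
- The arm moves only by the tool carry_out, never from a script. Its argument "targets" is a list of rows, each an object of numbers: "tx", "ty", "tz": the shift along the tool's x, y, z in m; "rx", "ry", "rz": the turn, a rotation vector about the tool's x, y, z in degrees. A call has 1 to 20 rows; each row is the pose to reach, as a shift and turn from the pose commanded when the call began, along the tool's axes at that moment; what a row does not reach only later rows make up. A row lasts 1/10 s, in which the tool goes at most 50 mm and 8.59 degrees, less where a joint would pass 70% of its speed; a pose out of reach is approached as far as the arm can. A call with a gripper value outside its range is refused whole. "claw" is the gripper's target within -1 to 1 (shut at 1, half-way at 0, fully open at -1), set as the call begins (left out, the last holds). The fingers move at their own pace and stop on an object; "newtons" is the grip in N (left out, the last holds). Time passes only in rows, so rows that repeat a pose let the fingers close. It gives the time, the measured TCP pose, the force, the opening and the grip force at its end, in the units of the state.
- status.sense(): the state, without advancing time (a new reading comes with each control period).
- optics.capture(name): name is "side" or "top" or "wrist"; returns a dict with "color" (480x640x3 uint8, blue, green, red), "camera_matrix" (3x3 intrinsics, pixels), "position" and "rotation" of the camera in the world. Camera axes: x right, y up, looking along -z (the intrinsics and any distortion apply to the point x, -y, -z); pixel columns grow to the right and rows downward; lengths in mm; the calibration is good to about 2 mm. A picture is of the moment at which its call begins. There is no depth.
- workorder.job_done(): hands the job in; it is judged then, once.
The state is a dict: "t": time; "joint_positions": joint angles; "qd": joint speeds; "effort": joint torques, N m; "tcp_pos": TCP position; "tcp_rot": TCP orientation; "wrist_force": force on the tool from outside, world axes, zero at the start; "torque": the same for the moment, N m; "grip_width": opening from 0.0 (shut) to 1.0 (fully open); "grip_force": force on a finger pad.
Only numpy, scipy, OpenCV 4.12 (cv2) and the standard library are available. Lean on these libraries where they do the work, as an engineer would, in place of code of your own. Each camera call takes 0.05 s, during which the arm holds its last target. There are 200 camera calls.

TASK

The phone on the tripod is on a video call: take the black-framed picture out of the rack and hold it up to the phone, upright and square on, picture side to the lens, its middle level with and straight in front of the lens, 25 cm away. It is a light wooden frame with real glass: grip it gently by its wooden rail without touching the glass, do not bang it or press it on anything, and leave the phone and tripod, the other two frames, the candle jar and the cup alone. Finish while still holding it there, steady.

Things in the scene. Friction and masses are not known exactly. Their poses are not given: they have to be found in the camera images.
- black_frame: black wooden frame, thin brass inner lip, print of blue mountains, yellow sky, red sun. 190 mm wide (y), 140 mm high (z), 18 mm thick (x), ~0.32 kg; rails 24 mm wide all round. Origin: middle of its underside; x out of the picture side, z up. Stands in any one of the rack's slots, picture to the rack's +x, upright. Bears a squeeze of at most 60 N on each side, knocks of at most 30 N
- black_frame_glass: the pane of the black frame, 142 x 92 mm, its face 4 mm behind the front of the rails; origin and axes are those of black_frame
- black_frame_centre (a point): the middle of the picture, on the face of the glass: 70 mm above black_frame's origin and 5 mm in front of the frame's middle plane; axes as black_frame (x out of the picture side, z up)
- white_frame: white frame with a green leaf print, same size, origin and axes as black_frame; stands in another slot of the rack, stays there
- oak_frame: light oak-brown frame with a sailing-boat print, same size, origin and axes as black_frame; stands in another slot of the rack, stays there
- rack: fixed light-wood rack, 270 mm long (x) by 148 mm (y); origin: centre of its underside. Frames stand on its two base rails (tops 18 mm above the table) in slots at x = -80, 0, +80 mm, each 26 mm wide between 10 mm upright dowels at y = -60 and +60 mm, dowel tops 76 mm above the table
- tripod: black three-legged table tripod that carries the phone, legs within 85 mm of its axis; fixed. Origin: on the table below its centre column; its -x is the way the phone looks, z up
- lens (a point): front camera lens of the phone, a small dot near the top of the upright phone's screen side (phone 73 mm wide, 150 mm high, 9 mm thick, its top edge 10 mm above the lens, lens on its centre line). Axes: -x is the way the lens looks (level), z up. Its height varies, 0.20 to 0.24 m above the table
- candle_jar: cream candle jar with a wooden lid and copper knob, 84 mm across, 96 mm high; origin: centre of its underside
- cup: white cup without handle, about 80 mm across and 105 mm high, standing on a coaster; origin: centre of its underside
- coaster: fixed marble hexagon, 102 mm across the flats, 8 mm thick, under the cup; origin: centre of its underside
Not all that is in view belongs to the job. Of the things shaped like the black_frame, the black one is meant.

How it is judged (in metres and radians):
On the way:
1. the black frame is in the fingers, lifted clear above the rack's dowels (height (world z) of black_frame above 0.08 m and contact force between the fingers and black_frame above 2 N and contact force between black_frame and rack below 0.2 N), for 0.1 s.
At the end, for the whole second after the job is handed in: The black frame hangs still in the fingers, touching nothing else; picture middle 25 cm (+-3) in front of the lens, within 2 cm sideways and in height; picture side square to the lens within 8 degrees, upright within 7; the other frames still in their slots, jar and cup where they were (x of black_frame_centre in the frame of lens between -0.28 and -0.22 m and y of black_frame_centre in the frame of lens between -0.02 and 0.02 m and z of black_frame_centre in the frame of lens between -0.02 and 0.02 m and x of lens in the frame of black_frame_centre above 0.2 m and angle between the x axis of black_frame_centre and the x axis of lens, either way round below 0.14 rad and angle between black_frame's own z axis and vertical below 0.12 rad and contact force between the fingers and black_frame above 2 N and linear speed of black_frame below 0.02 m/s and angular speed of black_frame below 0.15 rad/s and contact force between black_frame and rack below 0.2 N and contact force between black_frame and table below 0.2 N and contact force between black_frame and tripod below 0.2 N and contact force between black_frame and white_frame below 0.2 N and contact force between black_frame and oak_frame below 0.2 N and contact force between black_frame and candle_jar below 0.2 N and contact force between black_frame and cup below 0.2 N and angle between each of white_frame, oak_frame's own z axis and vertical below 0.25 rad and distance of each of white_frame, oak_frame from where it was at the start of the episode below 0.025 m and distance of each of candle_jar, cup from where it was at the start of the episode below 0.02 m); the arm keeps its last pose, push and grip.
It fails at once if the black frame is squeezed with more than 60 N on a side (contact force between the fingers and black_frame above 120 N).
It fails at once if the fingers touch the glass (contact force between the fingers and black_frame_glass above 0.5 N).
It fails at once if the black frame is pressed or banged with more than 30 N against the rack, the table or another thing (contact force between black_frame and rack above 30 N or contact force between black_frame and table above 30 N or contact force between black_frame and tripod above 30 N or contact force between black_frame and white_frame above 30 N or contact force between black_frame and oak_frame above 30 N or contact force between black_frame and candle_jar above 30 N or contact force between black_frame and cup above 30 N).
It fails at once if the phone or tripod is touched (contact force between tripod and anything else above 1 N).
It fails at once if another frame, the jar or the cup is disturbed ((distance of white_frame from where it was at the start of the episode above 0.025 m or angle between white_frame's own z axis and vertical above 0.25 rad) or (distance of oak_frame from where it was at the start of the episode above 0.025 m or angle between oak_frame's own z axis and vertical above 0.25 rad) or distance of any of candle_jar, cup from where it was at the start of the episode above 0.02 m).
It also fails if it takes over 40 s, if anything falls off the work surface, if the arm or the gripper's body presses on something with over 40 N, if the wrist force passes 120 N, or if a joint passes its speed limit or range.

## Working session

There is one attempt and no reset: what is moved stays moved. The work goes in short steps, Python scripts to look and compute and a tool call to move; the robot and the scene stay as the last step left them, time stands still between calls to the robot, and variables do not carry over. Pictures are saved under pics/ and viewed, at most 10 in all, crops included, and the job is handed in when it is done.

Besides the shell and the picture viewer there is one more tool, called after "Call:" in YAML: its name, and indented under it one key for each argument. carry_out: Moves the arm, as the interface text tells. Its arguments: {"type":"object","properties":{"targets":{"type":"array"},"claw":{"type":"number"},"newtons":{"type":"number"}},"required":["targets"]}

```bash
mkdir -p pics; ls
python3 - <<'E'
from rig import status, optics, arm
import cv2,pickle,numpy as np
print(status.sense())
d={}
for n in("side","top"):
    c=optics.capture(n);d[n]=c;cv2.imwrite(f"pics/{n}0.png",c["color"]);print(n,c["position"],np.array(c["rotation"]).round(3).tolist(),c["camera_matrix"],[k for k in c])
pickle.dump(d,open("cap0.pkl","wb"))
print(arm.tcp_to_grasp,[a for a in dir(arm) if a[0]!='_'])
E
```

```text
pics
{'t': 0.0, 'joint_positions': array([ 7.11767977e+01,  1.77037086e+01,  9.36910866e+01,  1.01252724e-03,
        6.87366703e+01, -3.99378872e+00]), 'qd': array([-0.01966708,  0.0167023 , -0.0368034 ,  0.00560212,  0.00133656,
        0.04521186]), 'effort': array([-1.35945370e-04, -4.15256631e+01, -2.76665604e+01, -3.15197321e-04,
        1.03114662e-02,  8.85703543e-06]), 'tcp_pos': array([159.71946345, 603.38841491, 230.04270286]), 'tcp_rot': array([-1.79868919e+02, -1.00968048e-02,  1.65170207e+02]), 'wrist_force': array([0.00270244, 0.14878992, 0.04214726]), 'torque': array([-0.02029357, -0.01429882, -0.0255864 ]), 'grip_force': 0.0, 'grip_width': 1.0007568236527549}
side [  481.51699097 -1172.27607889   774.76902373] [60.515, 0.153, -5.274] [[563.81960253   0.         316.74157179]
 [  0.         563.81960253 237.30540119]
 [  0.           0.           1.        ]] ['color', 'camera_matrix', 'position', 'rotation']
top [ 392.91928931  -45.54181904 1282.94397453] [8.371, -0.467, -91.437] [[543.74252055   0.         331.54398824]
 [  0.         543.74252055 240.96088333]
 [  0.           0.           1.        ]] ['color', 'camera_matrix', 'position', 'rotation']
18.700000000000003 ['IKError', 'tcp_to_grasp']
```

View pics/side0.png

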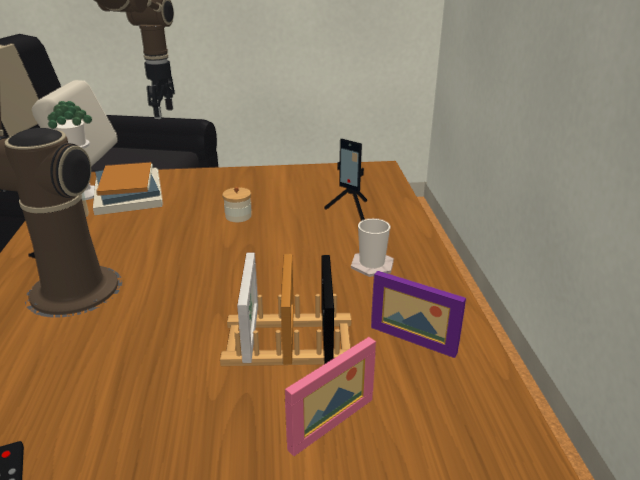

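View pics/top0.png

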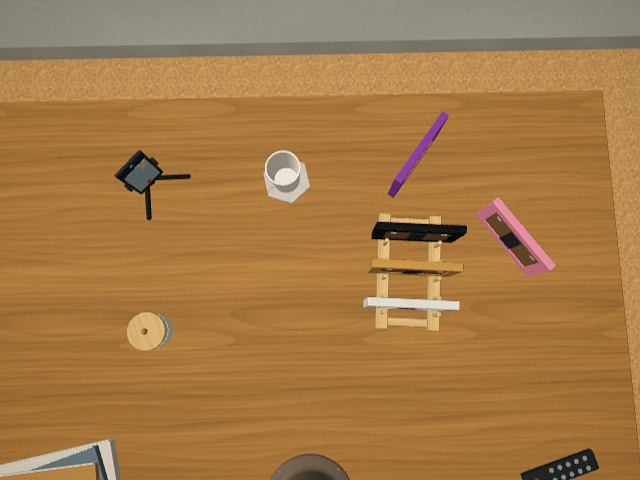

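Candidates: the black frame stands in the rack at top (420,232), side (327,310). The purple frame (top 418,155; side 417,315) and the pink frame (top 515,240; side 333,395) are decoys with the same print, and white and oak are the other two rack frames. I choose the black one and will check it in crops.

Run:
```python
import cv2,pickle,numpy as np
d=pickle.load(open("cap0.pkl","rb"))
def crop(n,x,y,w,h,s): return cv2.resize(d[n]["color"][y:y+h,x:x+w],(w*s,h*s),interpolation=cv2.INTER_CUBIC)
a=crop("top",355,185,120,150,4)   #480x600
b=crop("top",110,140,80,75,4)    #320x300
c=crop("side",320,130,80,75,4)
cv2.imwrite("pics/c1.png",np.hstack([a,np.vstack([b,c])]))
a=crop("side",215,245,150,125,5)
cv2.imwrite("pics/c2.png",a[:600])
```

```text
(no output)
```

View pics/c1.png

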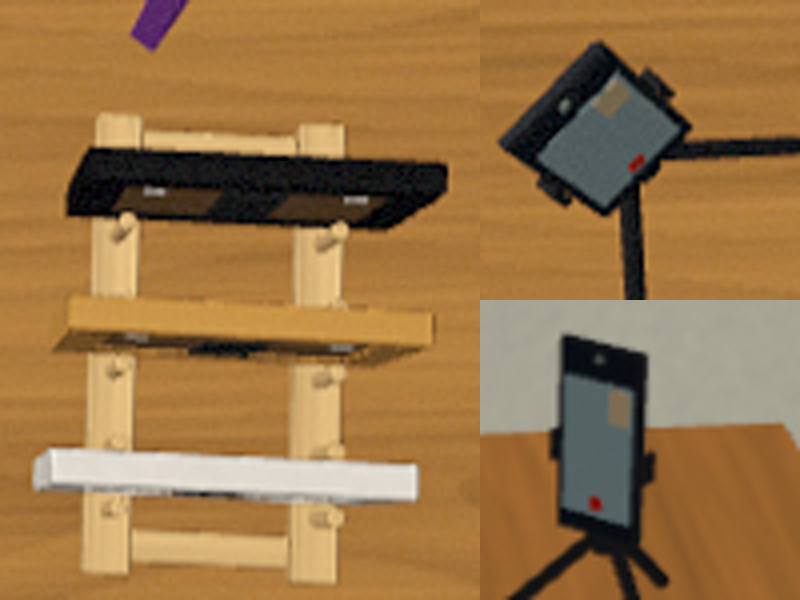

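View pics/c2.png

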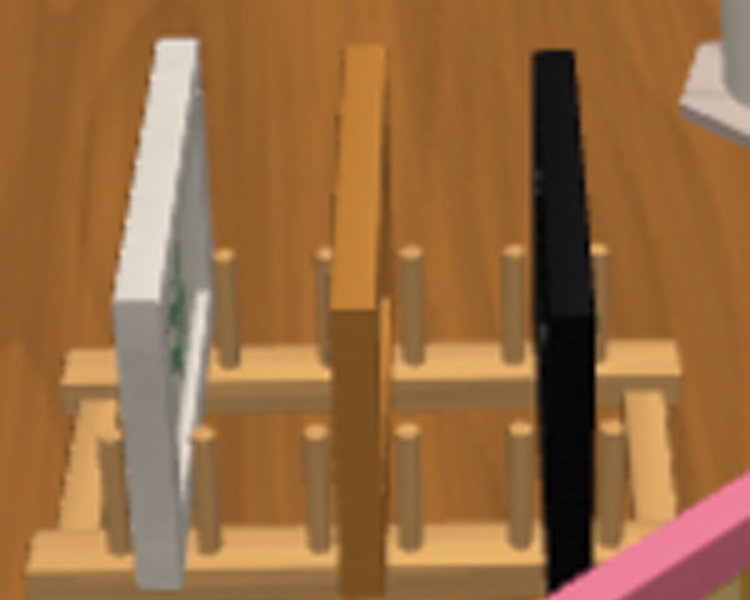

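The crops show the black frame with its back (brown/black board) on the −x side, so the picture faces +x. The lens is at top (131.5,166.3), side (350,145).

```bash
cat > h.py <<'E'
import numpy as np
from scipy.spatial.transform import Rotation as R
def cam(c):
    return np.array(c["camera_matrix"]),np.array(c["position"]),R.from_euler("xyz",c["rotation"],degrees=True).as_matrix()
def proj(c,P):
    K,p,r=cam(c);q=(np.atleast_2d(P)-p)@r*[1,-1,-1];q=q@K.T;return q[:,:2]/q[:,2:]
def onz(c,uv,z):
    K,p,r=cam(c);d=r@(np.linalg.solve(K,[*uv,1])*[1,-1,-1]);return p+d*(z-p[2])/d[2]
E
python3 - <<'E'
import pickle;from h import *
from scipy.optimize import least_squares
d=pickle.load(open("cap0.pkl","rb"));T,S=d["top"],d["side"]
ct=lambda x,y:((x-480)/4+110,y/4+140); cs=lambda x,y:((x-480)/4+320,(y-300)/4+130)
L=np.array([[0,0,0],[0,36.5,10],[0,-36.5,10],[0,36.5,-140],[0,-36.5,-140]])
ms=np.array([cs(600,360),cs(562,335),cs(647,352),cs(558,527),cs(640,545)])
mt=np.array([ct(566,105),ct(605,213),ct(690,127)])
def f(v):
    W=R.from_euler("z",v[3]).apply(L)+v[:3]
    return np.r_[(proj(S,W)-ms).ravel(),(proj(T,W[[0,3,4]])-mt).ravel()]
for y0 in(0,1,2):
    r=least_squares(f,[700,350,220,y0],x_scale=[100,100,100,1]);print(r.x[:3].round(1),np.degrees(r.x[3]).round(1),r.cost.round(2))
print(f(r.x).round(1))
# frame: corners of the top face in both views
tt=lambda x,y:(x/4+355,y/4+185); ss=lambda x,y:(x/5+215,y/5+245)
F=np.array([[9,95,158],[-9,95,158],[-9,-95,158],[9,-95,158]])
m1=np.array([tt(90,148),tt(83,187),tt(445,192),tt(447,165)]);m2=np.array([ss(575,50),ss(533,50),ss(545,315),ss(594,315)])
def g(v):
    W=R.from_euler("z",v[2]).apply(F)+[v[0],v[1],0];return np.r_[(proj(T,W)-m1).ravel(),(proj(S,W)-m2).ravel()]
r=least_squares(g,[450,-200,0],x_scale=[100,100,1]);print(r.x[:2].round(1),np.degrees(r.x[2]).round(1));print(g(r.x).round(1))
for n,u in(("jar",(145,331)),("cup",(284,165))):print(n,onz(T,u,100).round())
E
```

```text
[716.  345.  212.4] 47.8 5.59
[716.  345.  212.4] 47.8 5.59
[716.  345.  212.4] 47.8 5.59
[ 0.2 -0.4 -0.8 -0.1 -0.7  0.9 -0.6 -0.5 -0.8  1.1 -1.  -1.5  0.1  0.8
  1.  -1.3]
[ 583.3 -250.6] -3.7
[-0.1 -1.   1.4 -2.3  1.3  0.1  0.8 -1.6 -1.6 -1.8 -1.7 -1.7 -0.8 -0.8
 -0.7 -1. ]
jar [381. 345. 100.]
cup [741.  43. 100.]
```

```bash
cat >> h.py <<'E'
def shift(pos0,rot0,pos1,yaw1):
    A=R.from_euler("xyz",rot0,degrees=True);B=R.from_euler("xyz",[180,0,yaw1],degrees=True)
    print("shift m",(A.inv().apply(np.array(pos1)-pos0)/1000).round(4),"turn",(A.inv()*B).as_rotvec(degrees=True).round(2))
E
python3 - <<'E'
from h import *
shift([159.976,604.185,231.272],[180,0,165.17],[583,-251,330],86.3)
E
```

```text
shift m [-0.6278 -0.7184 -0.0987] turn [ 0.   -0.   78.87]
```

Call:
carry_out:
  targets:
    - {"tx":0,"ty":0,"tz":-0.05}
    - {"tx":-0.03,"ty":-0.035,"tz":-0.0987,"rz":4}
    - {"tx":-0.06,"ty":-0.07,"tz":-0.0987,"rz":8}
    - {"tx":-0.09,"ty":-0.105,"tz":-0.0987,"rz":12}
    - {"tx":-0.12,"ty":-0.14,"tz":-0.0987,"rz":16}
    - {"tx":-0.15,"ty":-0.175,"tz":-0.0987,"rz":20}
    - {"tx":-0.18,"ty":-0.21,"tz":-0.0987,"rz":24}
    - {"tx":-0.21,"ty":-0.245,"tz":-0.0987,"rz":28}
    - {"tx":-0.24,"ty":-0.28,"tz":-0.0987,"rz":32}
    - {"tx":-0.27,"ty":-0.315,"tz":-0.0987,"rz":36}
    - {"tx":-0.3,"ty":-0.35,"tz":-0.0987,"rz":40}
    - {"tx":-0.33,"ty":-0.385,"tz":-0.0987,"rz":44}
    - {"tx":-0.36,"ty":-0.42,"tz":-0.0987,"rz":48}
    - {"tx":-0.39,"ty":-0.45,"tz":-0.0987,"rz":52}
    - {"tx":-0.42,"ty":-0.485,"tz":-0.0987,"rz":56}
    - {"tx":-0.45,"ty":-0.52,"tz":-0.0987,"rz":60}
    - {"tx":-0.48,"ty":-0.55,"tz":-0.0987,"rz":64}
    - {"tx":-0.51,"ty":-0.585,"tz":-0.0987,"rz":68}
    - {"tx":-0.54,"ty":-0.62,"tz":-0.0987,"rz":72}
    - {"tx":-0.57,"ty":-0.65,"tz":-0.0987,"rz":76}

```text
invalid input
```

Run:
```python
from h import *
from rig import status
s=status.sense();print(s["t"],s["tcp_pos"],s["tcp_rot"],s["wrist_force"])
shift(s["tcp_pos"],s["tcp_rot"],[583,-251,329],86.3)
```

```text
0.1 [159.71201495 603.45847932 230.13751133] [-1.79876490e+02 -8.82402943e-03  1.65173532e+02] [-0.02785781  0.47415658  0.50459818]
shift m [-0.6278 -0.7179 -0.0974] turn [-0.11  0.08 78.87]
```

Call:
carry_out:
  targets:
    - {"tx":0,"ty":0,"tz":-0.05,"rx":0,"ry":0,"rz":0}
    - {"tx":-0.03,"ty":-0.035,"tz":-0.1,"rx":0,"ry":0,"rz":4}
    - {"tx":-0.06,"ty":-0.07,"tz":-0.1,"rx":0,"ry":0,"rz":8}
    - {"tx":-0.09,"ty":-0.105,"tz":-0.1,"rx":0,"ry":0,"rz":12}
    - {"tx":-0.12,"ty":-0.14,"tz":-0.1,"rx":0,"ry":0,"rz":16}
    - {"tx":-0.15,"ty":-0.175,"tz":-0.1,"rx":0,"ry":0,"rz":20}
    - {"tx":-0.18,"ty":-0.21,"tz":-0.1,"rx":0,"ry":0,"rz":24}
    - {"tx":-0.21,"ty":-0.245,"tz":-0.1,"rx":0,"ry":0,"rz":28}
    - {"tx":-0.24,"ty":-0.28,"tz":-0.1,"rx":0,"ry":0,"rz":32}
    - {"tx":-0.27,"ty":-0.315,"tz":-0.1,"rx":0,"ry":0,"rz":36}
    - {"tx":-0.3,"ty":-0.35,"tz":-0.1,"rx":0,"ry":0,"rz":40}
    - {"tx":-0.33,"ty":-0.385,"tz":-0.1,"rx":0,"ry":0,"rz":44}
    - {"tx":-0.36,"ty":-0.42,"tz":-0.1,"rx":0,"ry":0,"rz":48}
    - {"tx":-0.39,"ty":-0.45,"tz":-0.1,"rx":0,"ry":0,"rz":52}
    - {"tx":-0.42,"ty":-0.485,"tz":-0.1,"rx":0,"ry":0,"rz":56}
    - {"tx":-0.45,"ty":-0.52,"tz":-0.1,"rx":0,"ry":0,"rz":60}
    - {"tx":-0.48,"ty":-0.55,"tz":-0.1,"rx":0,"ry":0,"rz":64}
    - {"tx":-0.51,"ty":-0.585,"tz":-0.1,"rx":0,"ry":0,"rz":68}
    - {"tx":-0.54,"ty":-0.62,"tz":-0.1,"rx":0,"ry":0,"rz":72}
    - {"tx":-0.57,"ty":-0.65,"tz":-0.1,"rx":0,"ry":0,"rz":76}
  claw: -1
  newtons: 30

```text
t: 2.1
tcp_pos: [544.8, -172.1, 330.6]
tcp_rot: [-179.9, -0.0, 88.9]
wrist_force: [0.7, 0.7, 0.0]
grip_width: 1.003
grip_force: 0.0
```

Run:
```python
from h import *
from rig import status
s=status.sense();print(s["t"],s["tcp_pos"],s["tcp_rot"],s["wrist_force"])
shift(s["tcp_pos"],s["tcp_rot"],[583,-251,329],86.3)
```

```text
2.1 [ 544.7589824  -172.14559679  330.60526555] [-1.79943147e+02 -1.47490589e-02  8.89496671e+01] [0.70384838 0.70980337 0.00279838]
shift m [-0.0781  0.0397  0.0015] turn [-0.06 -0.01  2.65]
```

Call:
carry_out:
  targets:
    - {"tx":-0.04,"ty":0.02,"tz":0,"rx":0,"ry":0,"rz":2.6}
    - {"tx":-0.078,"ty":0.04,"tz":0,"rx":0,"ry":0,"rz":2.6}
    - {"tx":-0.078,"ty":0.04,"tz":0,"rx":0,"ry":0,"rz":2.6}
    - {"tx":-0.078,"ty":0.04,"tz":0,"rx":0,"ry":0,"rz":2.6}
    - {"tx":-0.078,"ty":0.04,"tz":0,"rx":0,"ry":0,"rz":2.6}
  claw: -0.3
  newtons: 30

```text
t: 2.6
tcp_pos: [582.9, -247.7, 330.7]
tcp_rot: [-179.9, -0.1, 86.6]
wrist_force: [-0.7, 0.4, -1.2]
grip_width: 0.645
grip_force: 0.0
```

Run:
```python
from h import *
from rig import status,optics
import cv2,pickle
c=optics.capture("wrist");pickle.dump(c,open("w1.pkl","wb"))
s=status.sense();print(s["t"],s["tcp_pos"],s["tcp_rot"],s["grip_width"])
print(c["position"],c["rotation"])
im=c["color"].copy()
for x,y in((583,-251),):
    W=R.from_euler("z",-3.7,degrees=True).apply([[9,95,158],[-9,95,158],[-9,-95,158],[9,-95,158]])+[x,y,0]
    p=proj(c,W);print(p.round(1).tolist());
    for q in p: cv2.circle(im,tuple(int(v) for v in q),2,(0,255,255),-1)
cv2.imwrite("pics/w1.png",im)
```

```text
2.65 [ 583.01410596 -247.37564589  331.12143013] [-1.79958903e+02 -4.03035604e-02  8.66255163e+01] 0.6509098014969422
[ 587.57422354 -167.40251759  473.17978275] [-18.38536305   0.04895544  -3.3645912 ]
[[332.0, 92.4], [307.4, 92.2], [308.0, 322.2], [328.4, 322.3]]
```

View pics/w1.png

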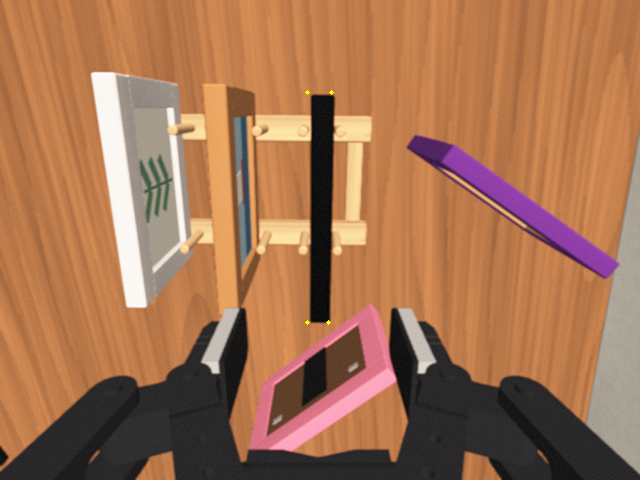

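The black top edge spans (311–334, 95) to (311–330, 322), about 2 mm further +x than the model. I'll correct for that and descend.

Call:
carry_out:
  targets:
    - {"tx":-0.0045,"ty":0.0023,"tz":0.03,"rx":0,"ry":0,"rz":0.3}
    - {"tx":-0.0045,"ty":0.0023,"tz":0.065,"rx":0,"ry":0,"rz":0.3}
    - {"tx":-0.0045,"ty":0.0023,"tz":0.1,"rx":0,"ry":0,"rz":0.3}
    - {"tx":-0.0045,"ty":0.0023,"tz":0.125,"rx":0,"ry":0,"rz":0.3}
    - {"tx":-0.0045,"ty":0.0023,"tz":0.145,"rx":0,"ry":0,"rz":0.3}
    - {"tx":-0.0045,"ty":0.0023,"tz":0.16,"rx":0,"ry":0,"rz":0.3}
    - {"tx":-0.0045,"ty":0.0023,"tz":0.17,"rx":0,"ry":0,"rz":0.3}
    - {"tx":-0.0045,"ty":0.0023,"tz":0.18,"rx":0,"ry":0,"rz":0.3}
    - {"tx":-0.0045,"ty":0.0023,"tz":0.18,"rx":0,"ry":0,"rz":0.3}
    - {"tx":-0.0045,"ty":0.0023,"tz":0.18,"rx":0,"ry":0,"rz":0.3}

```text
t: 3.65
tcp_pos: [586.0, -253.4, 151.9]
tcp_rot: [179.9, 0.0, 86.3]
wrist_force: [0.3, -0.0, -0.9]
grip_width: 0.649
grip_force: 0.0
```

Run:
```python
from rig import status,optics
import cv2
c=optics.capture("wrist");cv2.imwrite("pics/w2.png",c["color"])
s=status.sense();print(s["t"],s["tcp_pos"],s["tcp_rot"],s["grip_width"],s["wrist_force"])
```

```text
3.7 [ 586.26113309 -253.60649863  152.32948994] [1.79901805e+02 4.38474655e-02 8.62703003e+01] 0.6477195839053596 [-0.31716225  0.48019964  1.19748364]
```

View pics/w2.png

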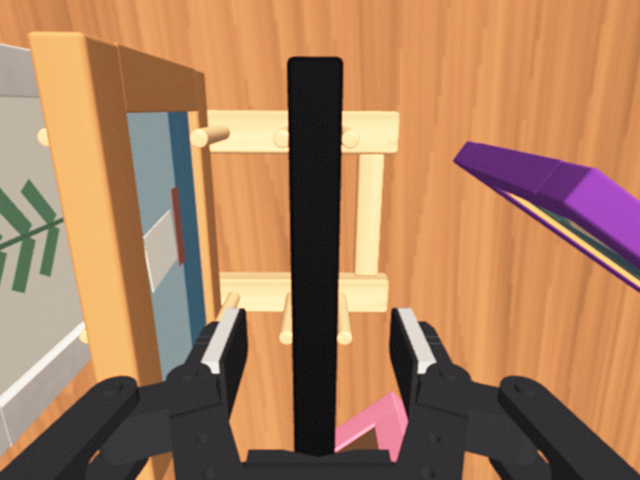

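The frame's top edge (290–342) lies centred between the fingers (245–392). I go down 13 mm more and close.

Call:
carry_out:
  targets:
    - {"tx":0,"ty":0,"tz":0.007,"rx":0,"ry":0,"rz":0}
    - {"tx":0,"ty":0,"tz":0.013,"rx":0,"ry":0,"rz":0}
    - {"tx":0,"ty":0,"tz":0.013,"rx":0,"ry":0,"rz":0}

```text
t: 4.0
tcp_pos: [584.7, -252.9, 137.0]
tcp_rot: [-179.9, -0.1, 86.3]
wrist_force: [-0.0, -0.3, -0.2]
grip_width: 0.652
grip_force: 0.0
```

Call:
carry_out:
  targets:
    - {"tx":0,"ty":0,"tz":0,"rx":0,"ry":0,"rz":0}
    - {"tx":0,"ty":0,"tz":0,"rx":0,"ry":0,"rz":0}
    - {"tx":0,"ty":0,"tz":0,"rx":0,"ry":0,"rz":0}
    - {"tx":0,"ty":0,"tz":0,"rx":0,"ry":0,"rz":0}
    - {"tx":0,"ty":0,"tz":0,"rx":0,"ry":0,"rz":0}
    - {"tx":0,"ty":0,"tz":0,"rx":0,"ry":0,"rz":0}
    - {"tx":0,"ty":0,"tz":0,"rx":0,"ry":0,"rz":0}
    - {"tx":0,"ty":0,"tz":0,"rx":0,"ry":0,"rz":0}
  claw: 1
  newtons: 30

```text
t: 4.8
tcp_pos: [585.7, -253.4, 138.6]
tcp_rot: [180.0, 0.0, 86.3]
wrist_force: [-0.5, -0.1, 1.1]
grip_width: 0.207
grip_force: 31.1
```

Call:
carry_out:
  targets:
    - {"tx":0,"ty":0,"tz":-0.005,"rx":0,"ry":0,"rz":0}
    - {"tx":0,"ty":0,"tz":-0.015,"rx":0,"ry":0,"rz":0}
    - {"tx":0,"ty":0,"tz":-0.03,"rx":0,"ry":0,"rz":0}
    - {"tx":0,"ty":0,"tz":-0.045,"rx":0,"ry":0,"rz":0}
    - {"tx":0,"ty":0,"tz":-0.06,"rx":0,"ry":0,"rz":0}
    - {"tx":0,"ty":0,"tz":-0.075,"rx":0,"ry":0,"rz":0}
    - {"tx":0,"ty":0,"tz":-0.09,"rx":0,"ry":0,"rz":0}
    - {"tx":0,"ty":0,"tz":-0.105,"rx":0,"ry":0,"rz":0}
    - {"tx":0,"ty":0,"tz":-0.12,"rx":0,"ry":0,"rz":0}
    - {"tx":0,"ty":0,"tz":-0.135,"rx":0,"ry":0,"rz":0}
    - {"tx":0,"ty":0,"tz":-0.15,"rx":0,"ry":0,"rz":0}
    - {"tx":0,"ty":0,"tz":-0.16,"rx":0,"ry":0,"rz":0}
    - {"tx":0,"ty":0,"tz":-0.165,"rx":0,"ry":0,"rz":0}
    - {"tx":0,"ty":0,"tz":-0.165,"rx":0,"ry":0,"rz":0}

```text
t: 6.2
tcp_pos: [585.9, -253.4, 304.2]
tcp_rot: [179.9, 0.0, 86.3]
wrist_force: [0.0, 0.3, -2.9]
grip_width: 0.202
grip_force: 30.6
```

Run:
```python
from h import *
from rig import status
s=status.sense();print(s["t"],s["tcp_pos"],s["tcp_rot"],s["grip_width"],s["wrist_force"],s["torque"],s["joint_positions"].round(1))
shift(s["tcp_pos"],s["tcp_rot"],[545,156,s["tcp_pos"][2]],86.3+51.5)
```

```text
6.2 [ 585.90212065 -253.44469306  304.20182311] [1.79925007e+02 3.33317970e-02 8.62704088e+01] 0.2022782659972449 [ 0.00938422  0.27406251 -2.86830389] [-0.03729703  0.02401232 -0.02032843] [-27.3  15.9  87.3  -0.   76.7 -23.6]
shift m [ 4.059e-01 -6.740e-02 -3.000e-04] turn [ 5.000e-02  6.000e-02 -5.153e+01]
```

Call:
carry_out:
  targets:
    - {"tx":0.012,"ty":-0.002,"tz":0,"rx":0,"ry":0,"rz":-2}
    - {"tx":0.036,"ty":-0.006,"tz":0,"rx":0,"ry":0,"rz":-5}
    - {"tx":0.063,"ty":-0.01,"tz":0,"rx":0,"ry":0,"rz":-8}
    - {"tx":0.09,"ty":-0.015,"tz":0,"rx":0,"ry":0,"rz":-11}
    - {"tx":0.12,"ty":-0.02,"tz":0,"rx":0,"ry":0,"rz":-15}
    - {"tx":0.15,"ty":-0.025,"tz":0,"rx":0,"ry":0,"rz":-19}
    - {"tx":0.18,"ty":-0.03,"tz":0,"rx":0,"ry":0,"rz":-23}
    - {"tx":0.21,"ty":-0.035,"tz":0,"rx":0,"ry":0,"rz":-27}
    - {"tx":0.24,"ty":-0.04,"tz":0,"rx":0,"ry":0,"rz":-31}
    - {"tx":0.27,"ty":-0.045,"tz":0,"rx":0,"ry":0,"rz":-35}
    - {"tx":0.3,"ty":-0.05,"tz":0,"rx":0,"ry":0,"rz":-39}
    - {"tx":0.328,"ty":-0.055,"tz":0,"rx":0,"ry":0,"rz":-43}
    - {"tx":0.353,"ty":-0.059,"tz":0.005,"rx":0,"ry":0,"rz":-46}
    - {"tx":0.375,"ty":-0.063,"tz":0.015,"rx":0,"ry":0,"rz":-49}
    - {"tx":0.392,"ty":-0.066,"tz":0.027,"rx":0,"ry":0,"rz":-50.5}
    - {"tx":0.402,"ty":-0.067,"tz":0.036,"rx":0,"ry":0,"rz":-51.2}
    - {"tx":0.406,"ty":-0.067,"tz":0.041,"rx":0,"ry":0,"rz":-51.5}
    - {"tx":0.406,"ty":-0.067,"tz":0.041,"rx":0,"ry":0,"rz":-51.5}
    - {"tx":0.406,"ty":-0.067,"tz":0.041,"rx":0,"ry":0,"rz":-51.5}
    - {"tx":0.406,"ty":-0.067,"tz":0.041,"rx":0,"ry":0,"rz":-51.5}

```text
t: 8.2
tcp_pos: [545.7, 155.6, 263.0]
tcp_rot: [180.0, 0.1, 137.7]
wrist_force: [0.2, -0.8, -2.9]
grip_width: 0.202
grip_force: 30.6
```

Run:
```python
from h import *
from rig import status,optics
import cv2,pickle
d={n:optics.capture(n) for n in("side","top")};pickle.dump(d,open("cap1.pkl","wb"))
s=status.sense();print(s["t"],s["tcp_pos"],s["tcp_rot"],s["grip_width"],s["grip_force"],s["wrist_force"],s["torque"])
p=s["tcp_pos"]
# predicted frame centre-plane box and the phone model, drawn for comparison
y=s["tcp_rot"][2]-90
F=R.from_euler("z",y,degrees=True).apply([[a,b,c] for a in(-9,9) for b in(-95,95) for c in(19.4,-120.6)])+p
Lp=R.from_euler("z",47.8,degrees=True).apply([[0,0,0],[0,36.5,10],[0,-36.5,10],[0,36.5,-140],[0,-36.5,-140]])+[716,345,212.4]
out=[]
for n,(x0,y0) in dict(side=(190,90),top=(100,130)).items():
    im=d[n]["color"][y0:y0+150,x0:x0+200].copy();im=cv2.resize(im,None,fx=4,fy=4,interpolation=cv2.INTER_CUBIC)[:300*2]
    for P,col in((F,(0,255,255)),(Lp,(0,255,0))):
        for q in proj(d[n],P): cv2.circle(im,tuple(int(v) for v in (q+.5-[x0,y0])*4),2,col,-1)
    cv2.imwrite(f"pics/f_{n}.png",im)
```

```text
8.3 [545.66837245 155.61579081 263.00596215] [1.79946208e+02 5.09266287e-02 1.37708378e+02] 0.20110500847393245 30.55626153945923 [-0.37969841  0.3093064  -2.81276874] [-0.03851063 -0.01158133  0.00385222]
```

View pics/f_side.png

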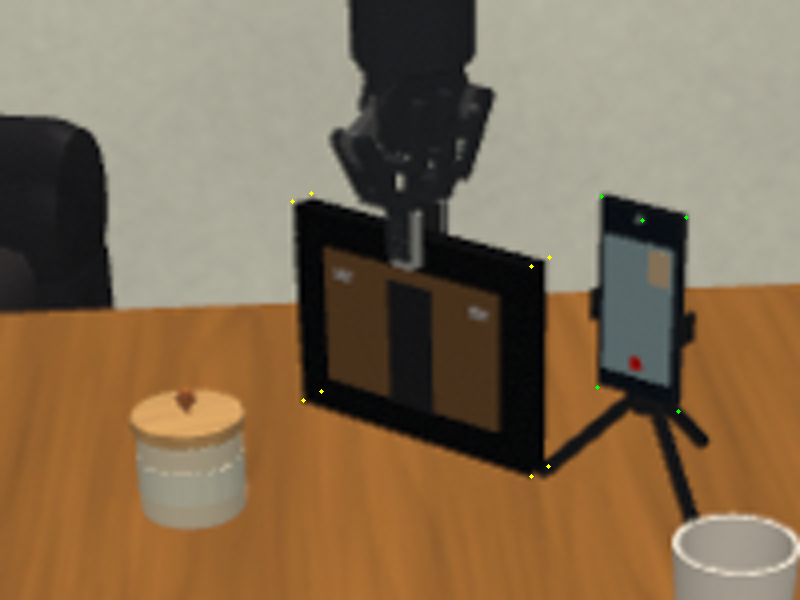

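View pics/f_top.png

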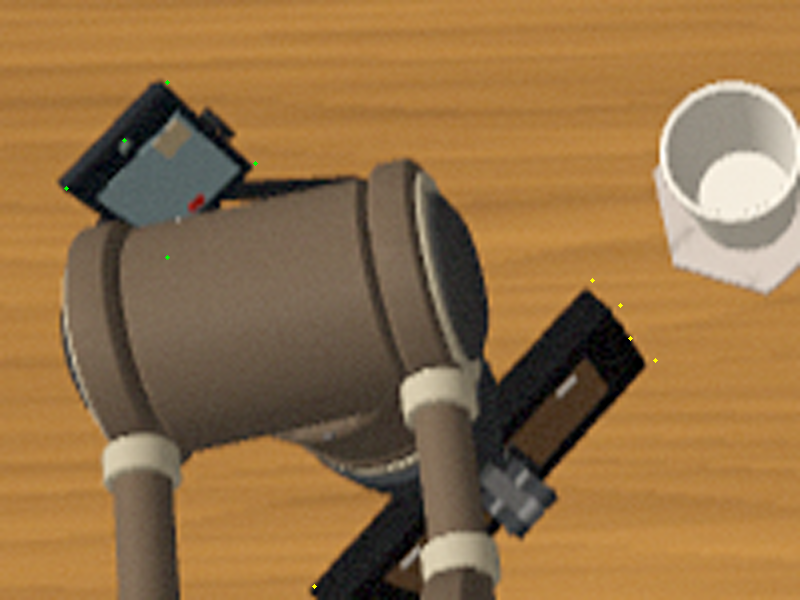

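The held frame matches the predicted pose to a few mm, with its picture toward the phone and nothing touching, so I'm handing it in.

```bash
python3 -c "
from rig import workorder;print(workorder.job_done())"
```

```text
the job is handed in; nothing more can be done
None
```

I took the black frame out of the rack by its top rail and am holding it still, upright and picture side to the phone, about 25 cm in front of the lens and level with it. I handed the job in at about 8.3 s; no verdict came back, and the final camera views put the frame within a few mm of where I aimed it.

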